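# Peel the top tray off the clamped tray stack and hold it out for loading

### The arm

A 6-joint arm with a two-finger parallel gripper is mounted at the origin on a cart in front of the work surface, level with it; the furniture and walls round the work are solid. World frame = base frame: x ahead of the robot, y to its left, z up, the work surface at z = 0. Lengths are in m, angles in degrees, forces in N, time in s.
With the tool pointing down it reaches from about 0.4 to 0.825 m from the base axis. Payload 7 kg.
Tool frame: the origin (TCP) lies at the centre of the arm's flange, where the gripper is bolted on; the fingertips stand 178 mm ahead of it and the grasp point (between the pads) lies 159 mm ahead of it (tip_reach is the distance from the TCP to the fingertips, in m); z points along the fingers, y is the line along which they close (so a half turn about z gives the same grasp; the last joint's range is limited). The gripper opens to 88 mm and grips with 3 to 60 N. Pads are 19 mm wide; open, the fingers measure 130 mm over their backs; the gripper's body (78 mm by 193 mm) begins 47 mm behind the grasp point.
Start: joints at [86.694, 20.546, 0.682, 0, -70.136, -16.507], TCP at [0.229, 0.635, 0.405] pointing down, gripper open.
Joint ranges: [-176.03, 176.03], [-82.01, 121.73], [-58.28, 71.71], [-173.87, 95.51], [-174.79, -0.11], [-173.66, 173.66]. Speed limits (degrees/s): [136.94, 136.94, 172.46, 180, 180, 180].

### API

Orientations are given as [roll, pitch, yaw] about the fixed x, y, z axes, in that order (R = Rz(yaw) Ry(pitch) Rx(roll)).
In Python, from plant import * gives the robot as it stands.
- The arm moves only by the shell command python3 -m handwheel 'ROWS'. ROWS is JSON, a list of rows, each a list of 7 numbers: the opening, from -1 (shut) to 1 (fully open), then the shift along the tool's x, y, z as a fraction of full scale, then the turn, a rotation vector about the tool's x, y, z as a fraction of full scale. A call has 1 to 5 rows; each row shifts and turns the commanded pose from where the row before left it, along the tool's axes as they then stand; what a row does not reach is not made up. Full scale, the value 1, is 0.025 m for a shift and 6 degrees for a turn. A row lasts 1/8 s, in which the tool goes at most 62.5 mm and 10.7 degrees, less where a joint would pass 70% of its speed; a pose out of reach is approached as far as the arm can. A call with a number of a shift or a turn outside -1 to 1 is refused whole. A call with a gripper value outside its range is refused whole. The fingers move at their own pace and stop on an object; the grip force is fixed at half the most. Time passes only in rows, so rows that do not move let the fingers close. It gives the time, the measured TCP pose, the force, the opening and the grip force at its end, in the units of the state.
- get_obs(): the state, without advancing time (a new reading comes with each control period).
- snapshot(name): name is "side" or "top" or "wrist"; returns a dict with "color" (384x512x3 uint8, red, green, blue), "fx", "fy", "cx", "cy" (pixels), "R" (3x3) and "t" (3): a world point X has camera coordinates R X + t; the wrist camera has in their place "tool_from_camera" (4x4, takes a point from camera to tool coordinates, whose origin is the TCP and whose axes are the flange's). Camera axes: x right, y down, z forward; pixel columns grow to the right and rows downward; lengths in m; the calibration is good to about 2 mm. A picture is of the moment at which its call begins: read the wrist's pose just before it. There is no depth.
- close_job(): hands the job in; it is judged then, once.
The state is a dict: "clock": time; "joint_pos": joint angles; "qvel": joint speeds; "tau": joint torques, N m; "tool_pos": TCP position; "orientation": TCP orientation; "force": force on the tool from outside, world axes, zero at the start; "moment": the same for the moment, N m; "opening": finger opening in m; "gripper_force": force on a finger pad.
Only numpy, scipy, OpenCV 4.12 (cv2) and the standard library are available. Lean on these libraries where they do the work, as an engineer would, in place of code of your own. Each camera call takes 0.05 s, during which the arm holds its last target. There are 200 camera calls.

### The job

Free the blue end stop of the tray stacker: turn its red wing knob a quarter turn anticlockwise and slide the stop all the way back from the trays. Then peel the top black tray out of its spring clips, raising a corner at the knob end first while the opposite end stays down in the stack, and leave the second tray nested where it is. Finish while holding the tray in the gripper, level and open side up, roughly centred over the green notebook and at least 10 cm above it, for my colleague to load; disturb nothing else on the bench.

Things in the scene. Friction and masses are not known exactly. Their poses are not given: they have to be found in the camera images.
- stacker: Aluminium tray stacker fixed to the bench, base 272 x 132 mm; holds three nested black trays, lengthwise along x. Origin under the middle of the stack, 2.5 mm above the bench (level with the mat); +x to the fixed hook stop, -x to the blue sliding stop (base ends at x = -168 mm), z up. Low guides 57 to 61 mm from the centre line: 26 mm high at x -70 to -20 mm, 42 mm high at x +43 to +93 mm.
- hook_lip (a point): Edge of the fixed hook stop's lip, underside middle (stacker x = +74, z = 57.5 mm; lip 80 mm wide, 6 mm thick). It overhangs the top tray's end rim by 6 mm with 2.5 mm of air, so the tray comes out tilted: knob end up first (0.15 rad is enough), then drawn 15 to 20 mm toward the knob end, then up.
- clip_a_top (a point): Top of a steel leaf-spring clip, 16 mm wide, 73 mm above the stacker's origin, beside the middle of the stack's long side (stacker x = +12, y = -57 mm). The leaf leans some 2 mm in over the top tray's rim and gives way outward as the rim is pulled up past it; that takes roughly 1.5 to 4 N.
- clip_b_top (a point): Top of the same clip on the other long side (stacker y = +57 mm).
- stop (a joint): Blue sliding end stop (block 42 x 64 mm, 60 mm high): 0 = against the trays, its hook lip over the top tray's rim; 0.030 m = fully back, along the stacker's -x. A pin locks it at 0 until the knob is turned by about 1 rad; then it slides with 2.5 N of friction and stays where it is left.
- stop_lip (a point): Top of the free edge of the sliding stop's hook lip, at its middle, 63.5 mm above the stacker's origin; overlaps the top tray's rim by 7 mm at the start. Axes as the stacker's.
- stop_knob (a joint): Red wing knob on top of the sliding stop, vertical axis: 0 = locked (wing across the stacker, along its y), grows anticlockwise seen from above to 1.57 rad = free (wing along the stacker's x). Starts at 0 to 0.25 rad, stays where it is left (friction 0.05 N m). The stop can be pulled along by the knob.
- knob_grip (a point): On the knob's axis at mid-height of its wing, 82 mm above the stacker's origin; x = -110 mm of the stacker while the stop is closed. The wing is 12 mm thick, 44 mm long, 26 mm high (z 69 to 95 mm) on a 24 mm round collar. Axes turn with the knob: y lies along the wing.
- tray_top: Top black formed tray, 160 x 110 x 23 mm, about 60 g, open side up; origin at the centre of its underside (32 mm above the stacker's origin at the start), x along its length to the fixed stop, z up. A rim 10 mm wide, 12 mm high runs all round and can be pinched from above. Inside, the floor lies 20 mm below the rim's top, ribs 6 mm high. Its pan nests 11 mm deep in the next tray with 2.5 to 4 mm of play.
- corner_a (a point): Top of the top tray's long-side rim near a knob-end corner, on the rim's centre line (tray x = -62, y = -50, z = 23 mm), 55 mm above the stacker's origin at the start. The rim here runs along the tray's x; outside it is free but for the 26 mm high guide.
- corner_b (a point): The same on the other long side (tray x = -62, y = +50, z = 23 mm).
- far_end (a point): Middle of the top of the top tray's end rim at the fixed hook stop (tray x = +75, y = 0, z = 23 mm), under the hook's lip at the start.
- tray_second: The second tray, same shape and colour, 90 g, nested 12 mm beneath the top one; loose, stays in the stack. Origin at the centre of its underside.
- notebook: Green spiral notebook lying fixed on the bench, 209 x 155 x 16 mm, long side along its x, a black marker on it (top about 30 mm above the bench); origin at the centre of its underside. The colleague's place.
- multimeter: Green handheld multimeter, 170 x 86 x 49 mm, behind the stacker; origin at the centre of its underside. Bystander.
- jar: Clear jar of screws with a black lid, 48 mm across, 58 mm high; origin at the centre of its underside. Bystander.
- spool: Solder spool, 55 mm across, 45 mm high; origin at the centre of its underside. Bystander.
- blue_board: Blue circuit board, 55 x 85 x 12 mm; origin at the centre of its underside. Bystander.
- cutters: Blue-handled side cutters, 124 x 48 x 15 mm; origin at the centre of its underside. Bystander.

How it is judged (in metres and radians):
On the way, in this order (a step that is already met when the one before it is completed fails the run):
1. the knob is turned anticlockwise past 1.1 rad (value of joint stop_knob above 1.1 rad), for 0.1 s.
2. the sliding stop is back by more than 20 mm (value of joint stop above 0.02 m), for 0.1 s.
3. a knob-end corner of the top tray is raised by more than 12 mm while its far end is still within 6 mm of its seat (z of any of corner_a, corner_b in the frame of stacker above 0.067 m and z of far_end in the frame of stacker below 0.061 m), for 0.1 s.
At the end, for the whole second after the job is handed in: The gripper holds the top tray still, level within 15 degrees, open side up, underside over 11 cm above the bench, centre within 8 cm of the notebook's, touching nothing else; the stop is still back (over 18 mm) and unlocked, the second tray seated within 10 mm of its place (contact force between the fingers and tray_top above 1 N and height (world z) of tray_top above 0.11 m and angle between tray_top's own z axis and vertical below 0.26 rad and horizontal distance between tray_top and notebook below 0.08 m and linear speed of tray_top below 0.05 m/s and contact force between tray_top and stacker below 0.05 N and contact force between tray_top and tray_second below 0.05 N and contact force between tray_top and notebook below 0.05 N and value of joint stop above 0.018 m and value of joint stop_knob above 1 rad and distance of tray_second from where it was at the start of the episode below 0.01 m and angle between tray_second's own z axis and vertical below 0.1 rad); the arm keeps its last pose, push and grip.
It fails at once if the second tray is pulled up or shifted by more than 15 mm (distance of tray_second from where it was at the start of the episode above 0.015 m).
It fails at once if a bystander is moved by more than 20 mm (distance of any of multimeter, jar, spool, blue_board, cutters from where it was at the start of the episode above 0.02 m).
It also fails if it takes over 61 s, if anything falls off the work surface, if the arm or the gripper's body presses on something with over 40 N, if the wrist force passes 120 N, or if a joint passes its speed limit or range.

## Working session

There is one attempt and no reset: what is moved stays moved. The work goes in short steps, Python scripts to look and compute and a shell command to move; the robot and the scene stay as the last step left them, time stands still between calls to the robot, and variables do not carry over. Pictures are saved under pics/ and viewed, at most 10 in all, crops included, and the job is handed in when it is done.

```bash
mkdir -p pics
cat > h.py <<'E'
from plant import *
import numpy as np, cv2
from scipy.spatial.transform import Rotation as Ro
def ray(s,u,v):
    d=np.array([(u-s['cx'])/s['fx'],(v-s['cy'])/s['fy'],1.]);R=np.array(s['R']);t=np.array(s['t'])
    return -R.T@t, R.T@d
def onz(s,u,v,z):
    o,d=ray(s,u,v); return o+d*(z-o[2])/d[2]
E
python3 - <<'E'
from h import *
import pickle
for n in ['top','side']:
    s=snapshot(n); pickle.dump(s,open(n+'.pkl','wb'))
    cv2.imwrite(f'pics/{n}0.png',cv2.resize(np.array(s['color'])[:,:,::-1],(800,600)))
    print(n,s['fx'],s['R'],s['t'])
print(get_obs())
E
```

```text
top 481.7583730388411 [[-0.02485967 -0.99967217 -0.00612817]
 [-0.99645152  0.02527174 -0.08028521]
 [ 0.08041375  0.00411056 -0.99675309]] [-0.06778205  0.61750767  1.42184696]
side 485.8824082979152 [[ 0.99899451 -0.0390723  -0.02198452]
 [-0.03555442 -0.39174572 -0.9193863 ]
 [ 0.0273102   0.91924352 -0.39274101]] [-0.62523002  0.07435978  1.52495929]
{'clock': 0.1, 'joint_pos': array([ 8.66954178e+01,  2.05860201e+01,  6.37993772e-01, -1.73498711e-02,
       -7.01339210e+01, -1.65050471e+01]), 'qvel': array([ 0.05306782, -0.08573831,  0.05698862,  0.10411692,  0.02347165,
        0.05589468]), 'tau': array([-2.34316649e-03, -5.84161341e+01,  2.93753046e+01,  7.01562747e+00,
        1.01677689e-02, -5.25513099e-05]), 'tool_pos': array([0.22872037, 0.63488125, 0.40382437]), 'orientation': array([ 1.79916795e+02, -7.64454608e-03, -1.98155313e+01]), 'force': array([ 0.25539814, -0.44611784,  0.27322422]), 'moment': array([-0.00615249, -0.01745647,  0.00070875]), 'gripper_force': 0.0, 'opening': 0.08759864529099563}
```

View pics/top0.png

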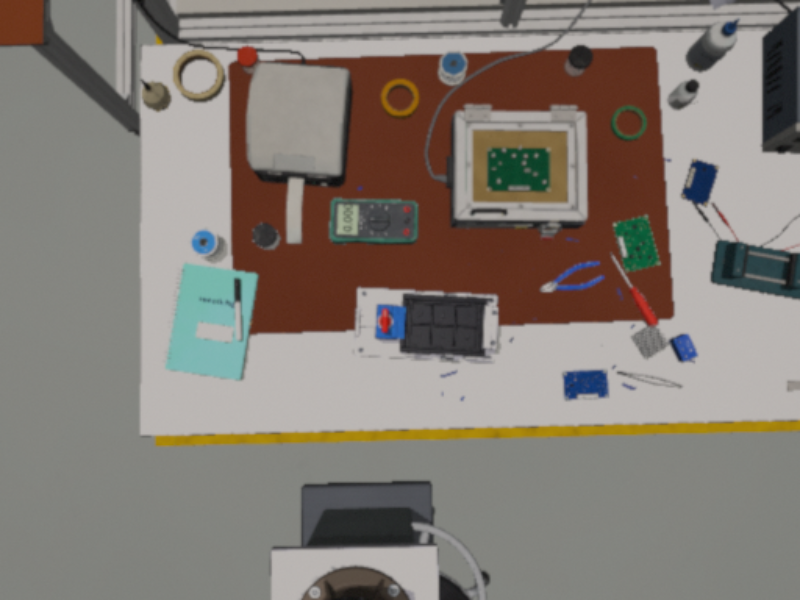

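View pics/side0.png

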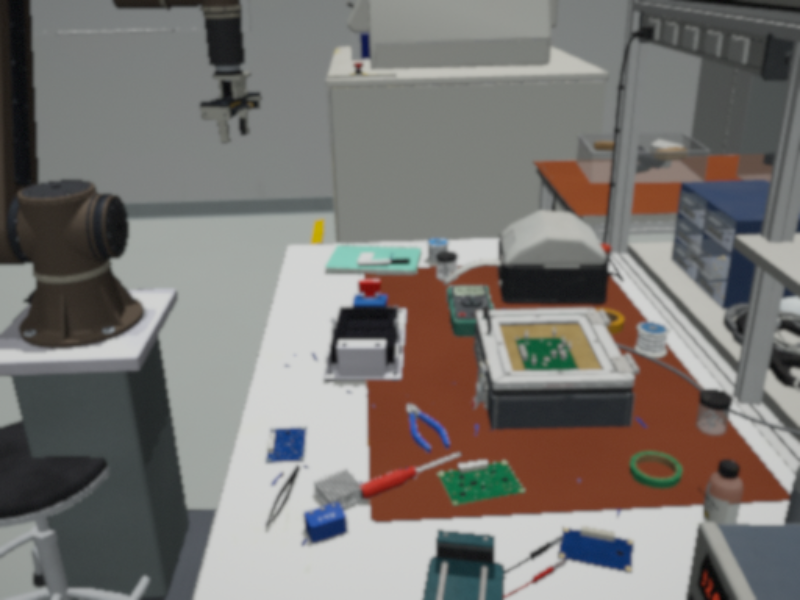

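The top view shows the stop with its red wing at (385,322) and the black trays centred at about (447,325). The notebook is at (212,322), the jar at (265,236), the multimeter at (373,220), and the stacker's +x points along world -y.

Run:
```python
from h import *
import pickle
s=pickle.load(open('top.pkl','rb')); q=pickle.load(open('side.pkl','rb'))
k=1/1.5625
def mask(s,box,f):
    im=np.array(s['color']); hsv=cv2.cvtColor(im,cv2.COLOR_RGB2HSV).astype(int)
    m=f(hsv[...,0],hsv[...,1],hsv[...,2]).astype(np.uint8)
    b=[int(a*k) for a in box]; o=np.zeros_like(m); o[b[1]:b[3],b[0]:b[2]]=m[b[1]:b[3],b[0]:b[2]]
    c=max(cv2.findContours(o,cv2.RETR_EXTERNAL,cv2.CHAIN_APPROX_NONE)[0],key=cv2.contourArea)
    return c, cv2.minAreaRect(c)
red=lambda h,S,v:((h<10)|(h>170))&(S>150)&(v>90)
blue=lambda h,S,v:(h>98)&(h<125)&(S>120)&(v>60)
blk=lambda h,S,v:(v<85)
grn=lambda h,S,v:(h>75)&(h<95)&(S>50)&(v>120)
def ends(r,z,s=s):
    P=np.array([onz(s,*p,z)[:2] for p in cv2.boxPoints(r)]); e=P[1]-P[0],P[2]-P[1]
    l=max(e,key=np.linalg.norm); return P.mean(0).round(4),sorted([np.linalg.norm(x).round(4) for x in e]),np.degrees(np.arctan2(l[1],l[0])).round(1)
for n,box,f,z in [('red',(370,300,402,342),red,.0975),('blue',(365,295,410,350),blue,.064),('tray',(398,285,500,365),blk,.0575),('note',(150,250,265,390),grn,.016)]:
    c,r=mask(s,box,f); print(n,np.round(r[0],1),cv2.contourArea(c),ends(r,z))
c,r=mask(q,(350,270,390,297),red); print('side red',r)
# triangulate
c1,r1=mask(s,(370,300,402,342),red)
o1,d1=ray(s,*r1[0]);o2,d2=ray(q,*r[0])
A=np.c_[d1,-d2]; x=np.linalg.lstsq(A,o2-o1,rcond=None)[0]; print(o1+d1*x[0],o2+d2*x[1])
im=np.array(s['color'])[170:245,215:330]
cv2.imwrite('pics/crop.png',cv2.resize(im[:,:,::-1],(800,522),interpolation=cv2.INTER_CUBIC))
```

```text
red [246.2 204.9] 36.0 (array([ 0.5764, -0.0716]), [np.float64(0.0169), np.float64(0.0381)], np.float64(-23.1))
blue [250.  205.5] 212.0 (array([ 0.5763, -0.0821]), [np.float64(0.0526), np.float64(0.0613)], np.float64(178.5))
tray [284.3 207.8] 1803.5 (array([ 0.5676, -0.1822]), [np.float64(0.1105), np.float64(0.1622)], np.float64(-94.8))
note [135.1 205.4] 3176.5 (array([0.5887, 0.2649]), [np.float64(0.1483), np.float64(0.2076)], np.float64(-9.3))
side red ((239.6633758544922, 182.63365173339844), (10.348386764526367, 17.71166229248047), 84.2894058227539)
[ 0.57716738 -0.07141934  0.08382639] [ 0.58446768 -0.07123555  0.08423994]
```

View pics/crop.png

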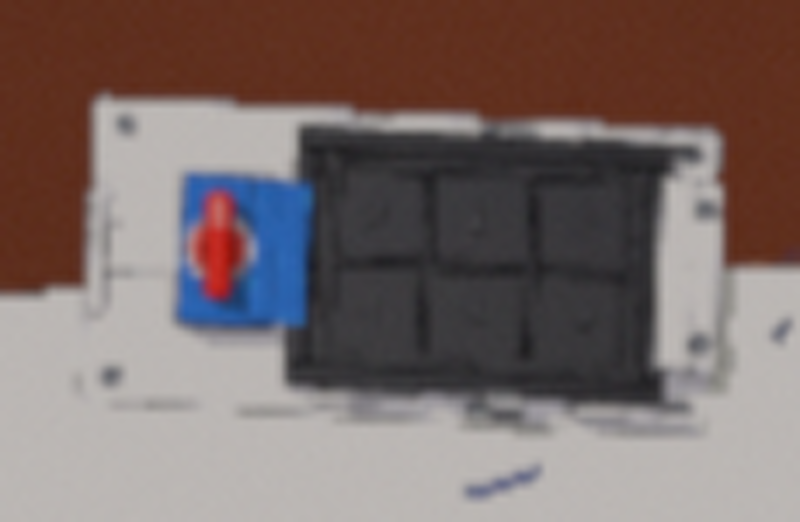

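The crop confirms the layout: the wing at about (217,247) lies nearly along world x, the stop's lip is over the tray's left rim, and the fixed hook is at (690,270). The measured sizes fit: the tray comes out at 162x110 mm, and the knob sits 110 mm from the tray centre. I'm moving to the knob now.

```bash
H="python3 -m handwheel"
R='[[1,0.98,0.95,0.12,0,0,0],[1,0.98,0.95,0.12,0,0,0],[1,0.98,0.95,0.12,0,0,0],[1,0.98,0.95,0.12,0,0,0],[1,0.98,0.95,0.12,0,0,0]]' ; unset R
python3 -m handwheel '[[1,0.98,0.95,0.12,0,0,0],[1,0.98,0.95,0.12,0,0,0],[1,0.98,0.95,0.12,0,0,0],[1,0.98,0.95,0.12,0,0,0],[1,0.98,0.95,0.12,0,0,0]]'
python3 -m handwheel '[[1,0.98,0.95,0.12,0,0,0],[1,0.98,0.95,0.12,0,0,0],[1,0.98,0.95,0.12,0,0,0],[1,0.98,0.95,0.12,0,0,0],[1,0.98,0.95,0.12,0,0,0]]' >/dev/null
python3 -m handwheel '[[1,0.98,0.95,0.12,0,0,0],[1,0.98,0.95,0.12,0,0,0],[1,0.98,0.95,0.12,0,0,0],[1,0.98,0.95,0.12,0,0,0],[1,0.98,0.95,0.12,0,0,0]]' >/dev/null
python3 -m handwheel '[[1,0.98,0.95,0.12,0,0,0],[1,0.98,0.95,0.12,0,0,0],[1,0.98,0.95,0.12,0,0,0],[1,0.98,0.95,0.12,0,0,0],[1,0.98,0.95,0.12,0,0,0]]'
```

```text
clock: 0.72
tool_pos: [0.3041, 0.4806, 0.3892]
orientation: [180.0, 0.0, -19.8]
force: [-0.1, -0.3, 0.1]
opening: 0.0875
gripper_force: 0.0
clock: 2.6
tool_pos: [0.5291, 0.0209, 0.3443]
orientation: [180.0, 0.0, -19.8]
force: [0.4, -0.0, -0.4]
opening: 0.0875
gripper_force: 0.0
```

```bash
python3 -m handwheel '[[1,1,0.93,0,0,0,0],[1,1,0.93,0,0,0,0],[1,1,0.93,0,0,0,0],[1,0,0,0,0,0,1],[1,0,0,0,0,0,1]]'
python3 -m handwheel '[[1,0,0,0,0,0,1],[1,0,0,0,0,0,1],[1,0,0,0,0,0,1],[1,0,0,0,0,0,1],[1,0,0,0,0,0,1]]' >/dev/null
python3 -m handwheel '[[1,0,0,0,0,0,1],[1,0,0,0,0,0,1],[1,0,0,0,0,0,1],[1,0,0,0,0,0,1],[1,0,0,0,0,0,1]]' >/dev/null
python3 -m handwheel '[[1,0,0,0,0,0,1],[1,0,0,0,0,0,1],[1,0,0,0,0,0,1],[1,0,0,0,0,0,1],[1,0,0,0,0,0,1]]' >/dev/null
python3 -m handwheel '[[1,0,0,0,0,0,1],[1,0,0,0,0,0,1],[1,0,0,0,0,0,1],[1,0,0,0,0,0,1],[1,0,0,0,0,0,1]]' >/dev/null
python3 -m handwheel '[[1,0,0,0,0,0,1],[1,0,0,0,0,0,1],[1,0,0,0,0,0,1],[1,0,0,0,0,0,1],[1,0,0,0,0,0,0.5]]'
cat >> h.py <<'E'
def wrist():
    o=get_obs(); s=snapshot('wrist'); T=np.eye(4); T[:3,:3]=Ro.from_euler('xyz',o['orientation'],degrees=True).as_matrix(); T[:3,3]=o['tool_pos']
    M=np.linalg.inv(T@np.array(s['tool_from_camera'])); s['R']=M[:3,:3]; s['t']=M[:3,3]; return s
def biggest(s,f):
    h=cv2.cvtColor(np.array(s['color']),cv2.COLOR_RGB2HSV).astype(int)
    c=max(cv2.findContours(f(h[...,0],h[...,1],h[...,2]).astype(np.uint8),cv2.RETR_EXTERNAL,cv2.CHAIN_APPROX_NONE)[0],key=cv2.contourArea)
    return c,cv2.minAreaRect(c)
red=lambda h,S,v:((h<8)|(h>172))&(S>190)&(v>90)
blue=lambda h,S,v:(h>98)&(h<125)&(S>120)&(v>60)
def rect(s,r,z):
    P=np.array([onz(s,*p,z)[:2] for p in cv2.boxPoints(r)]); e=P[1]-P[0],P[2]-P[1]
    l=max(e,key=np.linalg.norm); return P.mean(0).round(4),[np.linalg.norm(x).round(4) for x in e],np.degrees(np.arctan2(l[1],l[0])).round(1)
E
python3 - <<'E'
from h import *
import pickle
s=wrist(); pickle.dump(s,open('w1.pkl','wb'))
cv2.imwrite('pics/w1.png',np.array(s['color'])[:,:,::-1]); print(np.linalg.inv(np.c_[s['R'],s['t']][:, :3]), s['R'], s['R'].T@-s['t'])
for f,z in((red,.0975),(blue,.0645)):
    c,r=biggest(s,f); print(r,rect(s,r,z))
E
```

```text
clock: 3.22
tool_pos: [0.5757, -0.0696, 0.344]
orientation: [180.0, 0.1, -32.1]
force: [0.5, 0.5, -0.2]
opening: 0.0876
gripper_force: 0.0
clock: 6.35
tool_pos: [0.5755, -0.069, 0.3443]
orientation: [180.0, -0.0, -179.0]
force: [-0.3, -0.7, -0.2]
opening: 0.0876
gripper_force: 0.0
[[-0.01728127  0.9699833   0.24255671]
 [ 0.99984996  0.0164771   0.00534377]
 [ 0.00118674  0.24261267 -0.97012251]] [[-0.01728127  0.99984996  0.00118674]
 [ 0.9699833   0.0164771   0.24261267]
 [ 0.24255671  0.00534377 -0.97012251]] [ 0.50921583 -0.06960478  0.32455923]
((255.0, 197.0), (56.0, 26.0), 90.0) (array([ 0.5737, -0.0695]), [np.float64(0.0183), np.float64(0.0418)], np.float64(1.5))
((242.14117431640625, 183.16468811035156), (66.26577758789062, 79.30416870117188), 4.39870548248291) (array([ 0.5721, -0.0802]), [np.float64(0.0663), np.float64(0.0523)], np.float64(174.7))
```

View pics/w1.png

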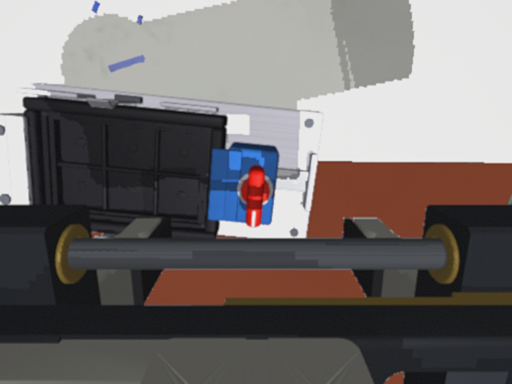

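The wrist view shows the red wing at (255,197), nearly along world x, centred between the fingers. Its y of -0.0695 matches the top view. I'll descend and grip.

```bash
python3 -m handwheel '[[1,-0.06,0,0.93,0,0,0],[1,0,0,0.93,0,0,0],[1,0,0,0.93,0,0,0],[1,0,0,0.92,0,0,0],[-1,0,0,0,0,0,0]]'
python3 -m handwheel '[[-1,0,0,0,0,0,0],[-1,0,0,0,0,0,0],[-1,0,0,0,0,0,0],[-1,0,0,0,0,0,0]]'
```

```text
clock: 7.02
tool_pos: [0.5764, -0.0691, 0.2501]
orientation: [-180.0, -0.2, -178.8]
force: [-0.7, 0.3, 0.8]
opening: 0.0823
gripper_force: 0.0
clock: 7.52
tool_pos: [0.5773, -0.0689, 0.2524]
orientation: [180.0, 0.0, -178.8]
force: [-0.1, -0.5, -0.3]
opening: 0.0434
gripper_force: 0.0
```

```bash
python3 -m handwheel '[[-1,0,0,0,0,0,0],[-1,0,0,0,0,0,0],[-1,0,0,0,0,0,0],[-1,0,0,0,0,0,0],[-1,0,0,0,0,0,0]]'
```

```text
clock: 8.15
tool_pos: [0.5773, -0.0691, 0.2519]
orientation: [-180.0, 0.0, -178.8]
force: [0.5, -0.9, -0.5]
opening: 0.0119
gripper_force: 29.7
```

```bash
python3 -m handwheel '[[-1,0,0,0,0,0,-1],[-1,0,0,0,0,0,-1],[-1,0,0,0,0,0,-1],[-1,0,0,0,0,0,-1],[-1,0,0,0,0,0,-1]]'
python3 -m handwheel '[[-1,0,0,0,0,0,-1],[-1,0,0,0,0,0,-1],[-1,0,0,0,0,0,-1],[-1,0,0,0,0,0,-1],[-1,0,0,0,0,0,-1]]'
python3 -m handwheel '[[-1,0,0,0,0,0,-1],[-1,0,0,0,0,0,-1],[-1,0,0,0,0,0,-1],[-1,0,0,0,0,0,-1],[-1,0,0,0,0,0,0]]'
```

```text
clock: 8.78
tool_pos: [0.5772, -0.069, 0.2519]
orientation: [-180.0, -0.0, -148.6]
force: [-0.9, -0.9, 0.6]
opening: 0.0116
gripper_force: 29.7
clock: 9.4
tool_pos: [0.5772, -0.069, 0.2519]
orientation: [180.0, -0.0, -118.6]
force: [-0.2, -0.7, 0.2]
opening: 0.0119
gripper_force: 29.7
clock: 10.02
tool_pos: [0.5771, -0.069, 0.2519]
orientation: [180.0, -0.0, -94.8]
force: [-1.3, -0.3, 1.6]
opening: 0.0117
gripper_force: 29.9
```

```bash
python3 -m handwheel '[[-1,-0.32,0,0,0,0,0],[-1,-0.32,0,0,0,0,0],[-1,-0.3,0,0,0,0,0],[-1,-0.3,0,0,0,0,0],[-1,0,0,0,0,0,0]]'
```

```text
clock: 10.65
tool_pos: [0.5797, -0.0392, 0.2519]
orientation: [179.9, -0.2, -94.8]
force: [1.0, -15.1, 1.3]
opening: 0.0117
gripper_force: 30.0
```

The knob is free and the stop is fully back: it moved 30 mm and then met a firm end. I'll release, rise and look at the tray.

```bash
python3 -m handwheel '[[1,0,0,0,0,0,0],[1,0,0,0,0,0,0],[1,0,0,0,0,0,0],[1,0,0,-0.9,0,0,0],[1,0,0,-1,0,0,0]]'
python3 -m handwheel '[[1,0,0,-1,0,0,0],[1,1,0.8,0,0,0,0],[1,1,0.8,0,0,0,0]]'
python3 - <<'E'
from h import *
import pickle
s=wrist(); pickle.dump(s,open('w2.pkl','wb'))
im=np.array(s['color'])[:,:,::-1].copy()
def px(P):
    c=s['R']@np.array(P)+s['t']; return int(s['fx']*c[0]/c[2]+s['cx']),int(s['fy']*c[1]/c[2]+s['cy'])
for P in[(.523,-.1145,.0575),(.6226,-.123,.0575)]: print(px(P)); cv2.drawMarker(im,px(P),(0,255,255),0,12,1)
cv2.imwrite('pics/w2.png',im)
c,r=biggest(s,red); print(rect(s,r,.0975))
c,r=biggest(s,lambda h,S,v:v<60); print(r)
E
```

```text
clock: 11.28
tool_pos: [0.5798, -0.0377, 0.2996]
orientation: [179.9, -0.0, -94.8]
force: [0.2, 0.3, 0.1]
opening: 0.0562
gripper_force: 0.0
clock: 11.65
tool_pos: [0.5354, -0.0845, 0.3247]
orientation: [-180.0, 0.0, -94.8]
force: [0.7, -0.2, 0.1]
opening: 0.0851
gripper_force: 0.0
(268, 150)
(136, 150)
(array([ 0.5783, -0.0309]), [np.float64(0.0111), np.float64(0.0196)], np.float64(83.1))
((255.5, 239.5), (287.0, 511.0), 90.0)
```

View pics/w2.png

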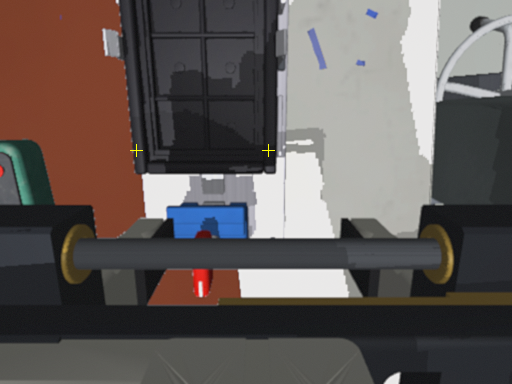

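The projected corners at (268,150) and (136,150) land on the long rims, within about 2 mm, and the blue stop has a clear gap from the tray. I'll descend onto corner_a.

```bash
python3 -m handwheel '[[1,0.7,0.2,0,0,0,0],[1,0.7,0.2,0,0,0,0],[1,0,0,0.98,0,0,0],[1,0,0,0.98,0,0,0],[1,0,0,0.98,0,0,0]]'
python3 -m handwheel '[[1,0,0,0.9,0,0,0],[1,0,0,0,0,0,0]]'
python3 - <<'E'
from h import *
o=get_obs();print(o['tool_pos'],o['force'])
E
```

```text
clock: 12.32
tool_pos: [0.523, -0.1192, 0.2501]
orientation: [-180.0, 0.0, -94.8]
force: [0.4, 0.7, -0.0]
opening: 0.0876
gripper_force: 0.0
clock: 12.58
tool_pos: [0.5227, -0.1191, 0.227]
orientation: [179.8, -0.0, -94.8]
force: [0.3, -1.0, 0.4]
opening: 0.0875
gripper_force: 0.0
[ 0.52267852 -0.11908088  0.22703343] [ 0.26658796 -0.9750713   0.41977781]
```

```bash
python3 -m handwheel '[[-1,0,0,0,0,0,0],[-1,0,0,0,0,0,0],[-1,0,0,0,0,0,0],[-1,0,0,0,0,0,0],[-1,0,0,0,0,0,0]]' >/dev/null
python3 -m handwheel '[[-1,0,0,0,0,0,0],[-1,0,0,0,0,0,0],[-1,0,0,0,0,0,0],[-1,0,0,0,0,0,0],[-1,0,0,0,0,0,0]]'
```

```text
clock: 13.82
tool_pos: [0.5229, -0.1186, 0.2284]
orientation: [180.0, -0.0, -94.8]
force: [1.0, -0.2, 0.1]
opening: 0.0093
gripper_force: 30.0
```

```bash
python3 -m handwheel '[[-0.4,0,0,0,0,0,0],[-0.4,0,0,0,0,0,0],[-0.4,0,0,0.1,0,0,0],[-1,0,0,0,0,0,0],[-1,0,0,0,0,0,0]]'
python3 -m handwheel '[[-1,0,0,0,0,0,0],[-1,0,0,0,0,0,0],[-1,0,0,0,0,0,0],[-1,0,0,0,0,0,0],[-1,0,0,0,0,0,0]]'
```

```text
clock: 14.45
tool_pos: [0.5228, -0.1186, 0.2259]
orientation: [180.0, -0.0, -94.8]
force: [-0.6, 0.1, 0.1]
opening: 0.0118
gripper_force: 0.0
clock: 15.08
tool_pos: [0.5229, -0.1186, 0.2259]
orientation: [180.0, -0.0, -94.8]
force: [0.1, -0.3, 0.1]
opening: 0.0096
gripper_force: 30.0
```

```bash
python3 -m handwheel '[[-1,0.25,0,-0.19,0,-0.333,0],[-1,0.25,0,-0.19,0,-0.333,0]]'
python3 -m handwheel '[[-1,0.25,0,-0.19,0,-0.333,0],[-1,0,0,0,0,0,0]]'
python3 -m handwheel '[[-1,0.25,0,-0.19,0,-0.333,0],[-1,0,0,0,0,0,0]]'
python3 - <<'E'
from h import *
for n in('side','top'):
    s=snapshot(n); im=np.array(s['color'])[:,:,::-1]
    im=im[150:270,170:330] if n=='side' else im[150:270,210:370]
    cv2.imwrite(f'pics/p_{n}.png',cv2.resize(im,(400,300),interpolation=cv2.INTER_CUBIC))
cv2.imwrite('pics/p.png',np.hstack([cv2.imread('pics/p_side.png'),cv2.imread('pics/p_top.png')]))
E
```

```text
clock: 15.32
tool_pos: [0.5218, -0.1311, 0.2352]
orientation: [180.0, 4.1, -94.8]
force: [0.5, -0.6, -1.2]
opening: 0.0093
gripper_force: 30.0
clock: 15.58
tool_pos: [0.5214, -0.1382, 0.2397]
orientation: [-180.0, 6.0, -94.9]
force: [0.7, 0.7, -0.3]
opening: 0.0096
gripper_force: 30.0
clock: 15.82
tool_pos: [0.5208, -0.1446, 0.2436]
orientation: [-180.0, 8.0, -94.9]
force: [-0.0, 0.5, -0.1]
opening: 0.0093
gripper_force: 30.0
```

View pics/p.png

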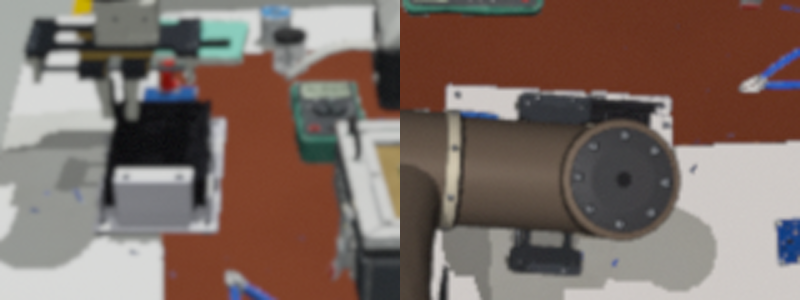

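The tilt is 8°, the grip is holding at 30 N and the forces are tiny. The side crop shows the tray's knob end raised and its far end still at the white hook. Next is a little more tilt, then draw back and up.

```bash
python3 -m handwheel '[[-1,0.25,0,-0.19,0,-0.333,0],[-1,-0.39,0,0.07,0,0,0],[-1,-0.39,0,0.07,0,0,0],[-1,0,0,0,0,0,0]]'
python3 -m handwheel '[[-1,-0.07,0,-0.39,0,0,0],[-1,-0.07,0,-0.39,0,0,0]]'
python3 -m handwheel '[[-1,-0.07,0,-0.39,0,0,0],[-1,-0.07,0,-0.39,0,0,0],[-1,-0.07,0,-0.39,0,0,0]]'
python3 - <<'E'
from h import *
for n in('side','wrist'):
    s=snapshot(n); im=np.array(s['color'])[:,:,::-1]
    im=im[120:270,150:350] if n=='side' else im
    cv2.imwrite(f'pics/q_{n}.png',cv2.resize(im,(400,300),interpolation=cv2.INTER_CUBIC))
cv2.imwrite('pics/q.png',np.hstack([cv2.imread('pics/q_side.png'),cv2.imread('pics/q_wrist.png')]))
E
```

```text
clock: 16.42
tool_pos: [0.5216, -0.1302, 0.2471]
orientation: [180.0, 10.0, -94.7]
force: [-0.6, 1.6, -0.4]
opening: 0.0096
gripper_force: 30.0
clock: 16.68
tool_pos: [0.5218, -0.1314, 0.2678]
orientation: [180.0, 10.0, -94.8]
force: [0.1, -1.7, 0.8]
opening: 0.01
gripper_force: 30.0
clock: 17.05
tool_pos: [0.5218, -0.1315, 0.2978]
orientation: [-180.0, 10.0, -94.8]
force: [0.6, -0.3, -0.4]
opening: 0.0097
gripper_force: 30.0
```

View pics/q.png

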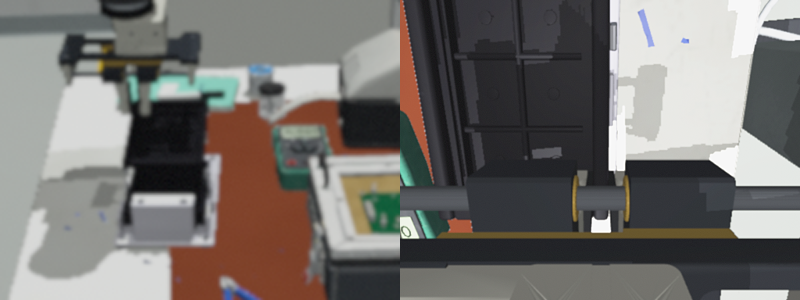

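The tray is clear of the hook and clips, held by its corner, with the second tray still in the stack. I'll lift and level.

```bash
python3 -m handwheel '[[-1,-0.17,0,-0.98,0,0,0],[-1,-0.17,0,-0.98,0,0,0],[-1,-0.17,0,-0.98,0,0,0],[-1,0,0,0,0,0.83,0],[-1,0,0,0,0,0.83,0]]'
```

```text
clock: 17.77
tool_pos: [0.5217, -0.1317, 0.3717]
orientation: [-180.0, -0.1, -94.8]
force: [-0.4, -0.2, -0.3]
opening: 0.0099
gripper_force: 30.0
```

```bash
python3 -m handwheel '[[-1,-0.4,0.03,0,0,0,0],[-1,-0.8,0.03,0,0,0,0],[-1,-0.92,0.03,0,0,0,0],[-1,-0.92,0.03,0,0,0,0],[-1,-0.92,0.03,0,0,0,0]]' >/dev/null
python3 -m handwheel '[[-1,-0.92,0.03,0,0,0,0],[-1,-0.92,0.03,0,0,0,0],[-1,-0.92,0.03,0,0,0,0],[-1,-0.92,0.03,0,0,0,0],[-1,-0.92,0.03,0,0,0,0]]' >/dev/null
python3 -m handwheel '[[-1,-0.92,0.03,0,0,0,0],[-1,-0.92,0.03,0,0,0,0],[-1,-0.92,0.03,0,0,0,0],[-1,-0.92,0.03,0,0,0,0],[-1,-0.92,0.03,0,0,0,0]]' >/dev/null
python3 -m handwheel '[[-1,-0.92,0.03,0,0,0,0],[-1,-0.92,0.03,0,0,0,0],[-1,-0.92,0.03,0,0,0,0],[-1,-0.8,0.03,0,0,0,0],[-1,-0.4,0.03,0,0,0,0]]' >/dev/null
python3 -m handwheel '[[-1,-0.3,0,0,0,0,0],[-1,0,0,0,0,0,0],[-1,0,0,0,0,0,0],[-1,0,0,0,0,0,0]]'
python3 - <<'E'
from h import *
ims=[]
for n,b in(('side',(90,270,170,410)),('top',(140,320,80,320))):
    s=snapshot(n); ims.append(cv2.resize(np.array(s['color'])[b[0]:b[1],b[2]:b[3],::-1],(400,300),interpolation=cv2.INTER_CUBIC))
ims[0]=cv2.resize(np.array(snapshot('side')['color'])[90:270,130:370,::-1],(400,300))
w=cv2.resize(np.array(snapshot('wrist')['color'])[:,:,::-1],(400,300))
cv2.imwrite('pics/f.png',np.vstack([np.hstack(ims),np.hstack([w,w*0])]))
E
```

```text
clock: 20.78
tool_pos: [0.5434, 0.3032, 0.3719]
orientation: [-180.0, 0.0, -94.8]
force: [0.4, -0.3, -0.1]
opening: 0.0095
gripper_force: 30.0
```

View pics/f.png

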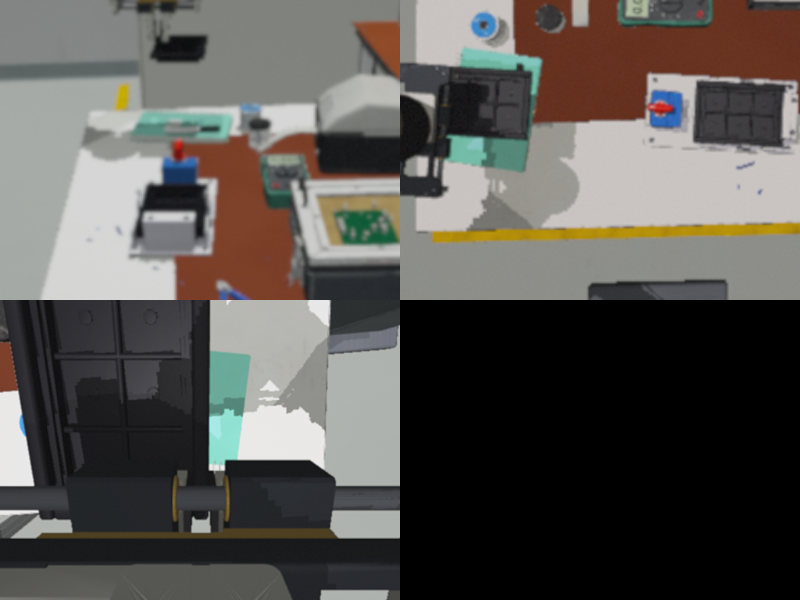

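In these views the tray hangs level over the notebook, the second tray is still in the stack, the stop is back with its wing along x, and the bystanders look untouched. A last 23 mm centres it.

```bash
python3 -m handwheel '[[-1,-0.45,0,0,0,0,0],[-1,-0.45,0,0,0,0,0],[-1,0,0,0,0,0,0],[-1,0,0,0,0,0,0],[-1,0,0,0,0,0,0]]'
python3 -c "
from plant import *
print(close_job())"
```

```text
clock: 21.6
tool_pos: [0.5452, 0.326, 0.3716]
orientation: [180.0, 0.0, -94.8]
force: [-0.2, -0.0, -0.1]
opening: 0.0093
gripper_force: 30.0
the job is handed in; nothing more can be done
None
```

The job is handed in at 21.6 s: knob turned, stop fully back, and the top tray peeled out and held level, roughly centred about 18 cm above the bench over the notebook; the last pictures show the second tray still in the stack and the bystanders unmoved, but no verdict came back.

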